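# Work a wax-seized dop out of its stand

## Task

A brass dop has seized with old wax in the sprung collet of the heavy iron dop stand; a straight pull only lifts the whole stand. Swing the keeper fully clear of the dop's flange, then work the dop out by twisting it back and forth while easing it upwards, so that the stand stays down on the bench and roughly where it is, and set the dop down inside the white rinse bowl to soak - lower it in, do not drop it. Leave the bowl standing upright about where it is and do not disturb the other things on the bench.

Things in the scene. Friction and masses are not known exactly. Their poses are not given: they have to be found in the camera images.
- dop_grip (a point): centre of the seized dop's knurled brass grip, 18 mm diameter, 28 mm high; grasp it here from above. z runs up along the dop (0.11 kg). The waxed cup on top ends 25 mm above this point. Below: a 15 mm thick neck, then a flange (32 mm diameter, 4 mm thick) whose underside, 34 mm below this point, rests on the stand's mouth, then a 12 mm thick shank, 24 mm long, down in the collet.
- dop_foot (a point): rounded lower end of the dop's shank, on its axis, 58 mm below dop_grip. At the start it is 24 mm deep in the stand, so the dop must rise 24 mm to come free; the jaws hold it fast for the first 16 mm or so and slacken over the last 6.
- stand_mouth (a point): centre of the collet's mouth, on the flat top of the stand's boss (52 mm diameter), 56 mm above the bench; z up, +y towards the keeper's pillar. The stand is a grey round cast-iron foot, 104 mm diameter, its rim 33 mm above the bench. Its four sprung jaws hold the dop's shank by dry friction of 30 to 45 N.
- stand (a joint): how far the stand (2.4 kg) is lifted off its steel base plate, m: 0 down. The plate (132 mm diameter, 6 mm thick) is screwed down; two dowels keep the stand from turning or shifting, but it lifts off at 24 N. Friction opposes the way the shank's surface slides: turn the dop so that this runs at least twice as far round (6 mm per rad) as it rises, e.g. 3 mm per 1 rad, and the pull stays below that.
- keeper_pivot (a point): vertical axis of the keeper, at half the thickness of its plate, 64 mm above the bench, 38 mm from the collet's axis on the stand's +y side; its screw head ends 5 mm above. The keeper is a 5 mm steel bell-crank: a 13 mm wide toe over the dop's flange, 2 mm above it, and, square to the toe, a 46 mm lever with the stud at its end.
- keeper_stud (a point): centre of the upright black stud at the end of the keeper's lever: 12 mm diameter, 25 mm high, 46 mm from the pivot; with the keeper at 0 it lies from the pivot along the stand's -x. Pinch it from above, or push it.
- keeper (a joint): angle of the keeper, rad: 0 to 0.15 closed (toe over the dop's flange); grows as the stud swings clockwise seen from above, away from the dop; clear of the flange from 0.9, stop at 1.75. Friction of about 1 N at the stud; it stays where it is left. The stud's bearing from the pivot is the stand's yaw + pi - this angle.
- bowl_floor (a point): centre of the flat inner floor (68 mm across) of the white porcelain rinse bowl, 9 mm above the bench; z up. The bowl is loose, 0.21 kg, empty; its rim is 125 mm across outside, about 4 mm thick and 63 mm above the bench.
- slide_frame: the black square plastic stone frame, a bystander; origin at the centre of its underside
- foam_pad: the black foam pad, a bystander; origin at the centre of its underside
- handpiece: the facetting handpiece, a bystander; origin at the centre of its underside
- whetstone: the two-tone dressing stone, a bystander; origin at the centre of its underside
- loupe: the folded steel loupe, a bystander; origin at the centre of its underside
- dop_stick_1: a dop stick, a bystander; origin at the centre of its underside
- dop_stick_2: the other dop stick, a bystander; origin at the centre of its underside
- tweezers: the tweezers, a bystander; origin at the centre of its underside

How it is judged:
By the outcome, as a careful person would: the job done as asked, in the order asked, and still so for the second after the job is handed in, with the robot touching nothing.
It also fails if it takes over 72 s, if anything falls off the work surface, if the arm or the gripper's body presses on something with over 40 N, if the wrist force passes 120 N, or if a joint passes its speed limit or range.

## Robot

A 7-joint arm with a two-finger parallel gripper is mounted at the origin on a cart in front of the work surface, level with it; the furniture and walls round the work are solid. World frame = base frame: x ahead of the robot, y to its left, z up, the work surface at z = 0. Lengths are in mm, angles in rad, forces in N, time in s.
With the tool pointing down it reaches from about 425 to 925 mm from the base axis. Payload 6.8 kg.
Tool frame: the origin (TCP) lies between the finger pads; the fingertips stand 22 mm ahead of it and the grasp point (between the pads) lies 3 mm ahead of it; z points along the fingers, y is the line along which they close (so a half turn about z gives the same grasp; the last joint's range is limited). The gripper opens to 88 mm and grips with 3 to 60 N. Pads are 20 mm wide; open, the fingers measure 115 mm over their backs; the gripper's body (75 mm by 178 mm) begins 61 mm behind the grasp point.
Start: joints at [-1.322, 0.477, 0.022, 1.555, -0.011, 1.109, -0.083], TCP at [235.76, 632.506, 244.664] pointing down, gripper open.
Joint ranges: [-2.96, 2.96], [-0.34, 2.1], [-1.41, 1.46], [0.24, 2.44], [-1.37, 4.51], [0.17, 1.92], [-2.96, 2.96]. Speed limits (rad/s): [2.39, 2.39, 3.14, 3.14, 3.14, 3.14, 3.14].

## Interface

Orientations are given as [roll, pitch, yaw] about the fixed x, y, z axes, in that order (R = Rz(yaw) Ry(pitch) Rx(roll)).
In Python, from bench import status, cams, workorder gives the robot as it stands.
- The arm moves only by the tool play_rows, never from a script. Its argument "rows" is a list of rows, each a list of 7 numbers: the opening, from -1 (shut) to 1 (fully open), then the shift along the tool's x, y, z normalised to -1 to 1, where 1 is 0.075 m, then the turn, a rotation vector about the tool's x, y, z normalised to -1 to 1, where 1 is 360 degrees. A call has 1 to 8 rows; each row shifts and turns the commanded pose from where the row before left it, along the tool's axes as they then stand; what a row does not reach is not made up. A row lasts 1/8 s, in which the tool goes at most 62.5 mm and 10.7 degrees, less where a joint would pass 70% of its speed; a pose out of reach is approached as far as the arm can. A call with a number of a shift or a turn outside -1 to 1 is refused whole. A call with a gripper value outside its range is refused whole. The fingers move at their own pace and stop on an object; "newtons" is the grip in N (left out, the last holds). Time passes only in rows, so rows that do not move let the fingers close. It gives the time, the measured TCP pose, the force, the opening and the grip force at its end, in the units of the state.
- status.read_state(): the state, without advancing time (a new reading comes with each control period).
- cams.snapshot(name): name is "scene" or "side" or "wrist"; returns (picture, depth): 384x512x3 uint8, red, green, blue; 384x512 float32, mm along the optical axis (not along the pixel's ray), 0 where there is no reading.
- cams.camera_model(name): a dict with "intrinsics" (3x3 intrinsics, pixels), "rvec" (rotation vector, rad) and "tvec" (3), from world to camera coordinates, as OpenCV has them. Camera axes: x right, y down, z forward; pixel columns grow to the right and rows downward; lengths in mm; the calibration is good to about 2 mm. A picture is of the moment at which its call begins: read the wrist's pose just before it. camera_model takes no time and is no camera call; for the wrist camera it gives the pose at the moment of the call.
- workorder.sign_off(): hands the job in; it is judged then, once.
The state is a dict: "time_s": time; "joint_positions": joint angles; "dq": joint speeds; "joint_efforts": joint torques, N m; "tcp_pos": TCP position; "tcp_rot": TCP orientation; "wrist_force": force on the tool from outside, world axes, zero at the start; "moment": the same for the moment, N m; "grip_width": finger opening in mm; "finger_force": force on a finger pad.
Only numpy, scipy, OpenCV 4.12 (cv2) and the standard library are available. Lean on these libraries where they do the work, as an engineer would, in place of code of your own. Each camera call takes 0.05 s, during which the arm holds its last target. There are 200 camera calls.

## Working session

There is one attempt and no reset: what is moved stays moved. The work goes in short steps, Python scripts to look and compute and a tool call to move; the robot and the scene stay as the last step left them, time stands still between calls to the robot, and variables do not carry over. Pictures are saved under pics/ and viewed, at most 10 in all, crops included, and the job is handed in when it is done.

Besides the shell and the picture viewer there is one more tool, called after ">>>" by a JSON object that holds its "method" and its "body", one argument or row to a line. play_rows: Moves the arm, as the interface text tells. Its arguments: {"type":"object","properties":{"rows":{"type":"array"},"newtons":{"type":"number"}},"required":["rows"]}

```bash
mkdir -p pics; cat > h.py <<'E'
import numpy as np, cv2
from bench import status, cams, workorder
def cloud(name):
    m=cams.camera_model(name); p,d=cams.snapshot(name)
    K=np.array(m["intrinsics"]);R=cv2.Rodrigues(np.array(m["rvec"],float))[0];t=np.array(m["tvec"],float).ravel()
    v,u=np.mgrid[:d.shape[0],:d.shape[1]]
    c=np.stack([(u-K[0,2])/K[0,0]*d,(v-K[1,2])/K[1,1]*d,d],-1)
    w=(c-t)@R
    w[d==0]=np.nan
    return p,w
def save(p,n,s=1.5): cv2.imwrite("pics/"+n,cv2.resize(p[...,::-1],None,fx=s,fy=s))
E
python3 - <<'E'
from h import *
print(status.read_state())
for n in("scene","side","wrist"):
    p,w=cloud(n); np.savez(n,p=p,w=w); save(p,n+".png")
    print(n,[np.round(w[r,c]) for r in(100,190,300) for c in (100,256,400)])
E
```

```text
{'time_s': 0.0, 'joint_positions': array([-1.32207997,  0.47777785,  0.0223683 ,  1.55642928, -0.01150757,
        1.10930431, -0.08311336]), 'dq': array([ 0.000572  ,  0.00367401, -0.00127259, -0.00086885,  0.00026434,
       -0.00058368, -0.00219232]), 'joint_efforts': array([-2.68695003e-04, -5.82859325e+01,  1.53460152e+00, -2.72615236e+01,
       -5.42292825e-02,  1.71365845e-02,  1.82438275e-04]), 'tcp_pos': array([235.60407069, 631.95290204, 243.70653532]), 'tcp_rot': array([-3.13980778e+00,  1.38563726e-04,  2.78475613e+00]), 'wrist_force': array([-0.54307463,  0.96796665,  0.29348812]), 'moment': array([ 0.00246781, -0.0196063 ,  0.01301971]), 'finger_force': 0.0, 'grip_width': 87.77932266678928}
scene [array([ 43.,   0., 419.]), array([1623., 1424.,  -33.]), array([1621.,  233.,  169.]), array([ -3., -43., 231.]), array([577., 120.,   2.]), array([ 890., -260.,   50.]), array([ -67., -116.,    1.]), array([ 403.,  -98., -266.]), array([ 585., -485., -102.])]
side [array([ 367., 1861., -263.]), array([656., 311., 243.]), array([1622.,  516.,  -32.]), array([ 46., -78., 305.]), array([555., 134.,   3.]), array([ 958., -130.,   24.]), array([ -22., -101.,   12.]), array([ 334., -255.,  -38.]), array([ 610., -475.,   28.])]
wrist [array([ -48.,  155., -652.]), array([ 144.,  673., -751.]), array([ 340., 1195., -755.]), array([ 253.,  -77., -751.]), array([ 485.,  546., -748.]), array([ 698., 1118., -749.]), array([195., 601., 316.]), array([210., 643., 316.]), array([225., 681., 316.])]
```

View pics/scene.png

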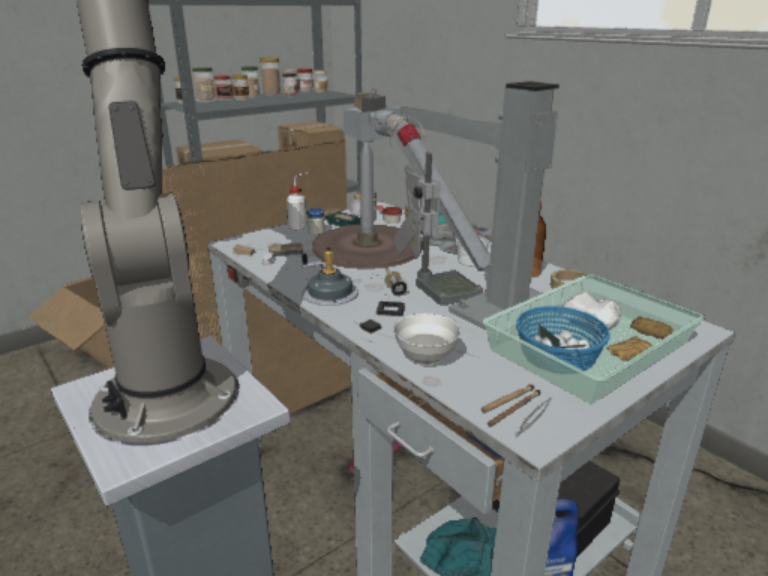

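View pics/side.png

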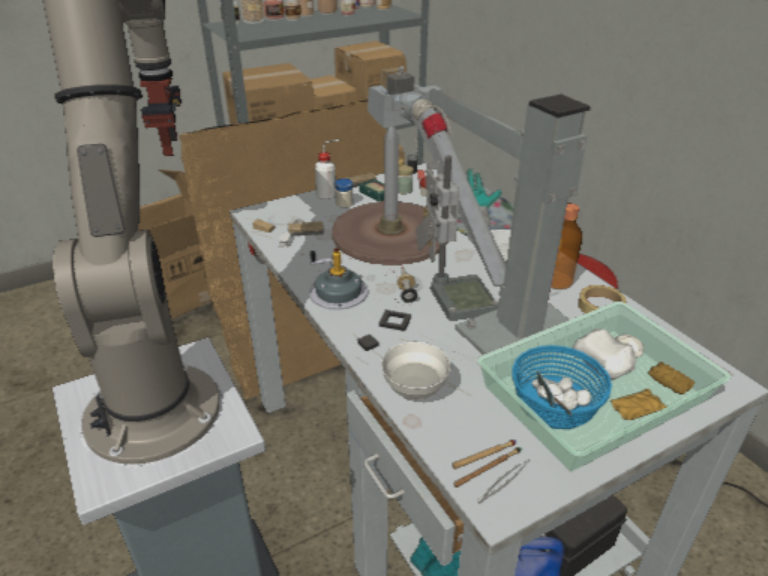

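```bash
python3 - <<'E'
from h import *
for n,(r0,r1,c0,c1),bw in(("scene",(160,206,195,245),(200,250,258,312)),("side",(160,206,200,250),(222,270,250,305))):
    z=np.load(n+".npz");p,w=z["p"],z["w"]
    cv2.imwrite(f"pics/{n}_c.png",cv2.resize(p[r0-5:r1,c0:c1][...,::-1],None,fx=10,fy=10,interpolation=cv2.INTER_CUBIC))
    q=w[r0:r1,c0:c1].reshape(-1,3);col=p[r0:r1,c0:c1].reshape(-1,3).astype(int)
    ye=(col[:,0]>col[:,2]+50)
    print(n,"brass",ye.sum(),np.nanmedian(q[ye],0).round(1),np.nanmin(q[ye],0).round(),np.nanmax(q[ye],0).round())
    bl=(col.max(1)<45)&(q[:,2]>55)&(q[:,2]<110)
    print("dark",bl.sum(),np.nanmedian(q[bl],0).round(1)); print(np.c_[q,col][bl].round()[:40])
    def circ(s):
        A=np.c_[2*s[:,:2],np.ones(len(s))];x=np.linalg.lstsq(A,(s[:,:2]**2).sum(1),rcond=None)[0]
        return x[:2].round(1),np.sqrt(x[2]+x[0]**2+x[1]**2).round(1),len(s)
    a,b,c,d=bw; q=w[a:b,c:d].reshape(-1,3); rim=q[(q[:,2]>60)&(q[:,2]<68)]; print("rim",circ(rim),rim[:,2].max())
    c=circ(rim)[0]
    fl=q[np.hypot(*(q[:,:2]-c).T)<28]; print("floor z",np.nanmedian(fl[:,2]))
    # bench level
    print("bench",np.nanmedian(q[(q[:,2]<6)][:,2]))
E
```

```text
scene brass 72 [446.2 161.7  79.8] [435. 150.  58.] [466. 179. 110.]
dark 17 [415.4 214.4  82.5]
[[417. 221.  93.  40.  42.  43.]
 [421. 221.  91.  37.  38.  41.]
 [412. 213.  92.  29.  29.  32.]
 [417. 215.  91.  20.  20.  22.]
 [415. 218.  86.  19.  20.  23.]
 [415. 213.  88.  17.  17.  21.]
 [415. 219.  82.  22.  22.  25.]
 [416. 213.  84.  17.  17.  20.]
 [422. 218.  81.  31.  32.  34.]
 [410. 210.  83.  23.  23.  26.]
 [417. 216.  79.  16.  16.  18.]
 [420. 214.  79.  29.  31.  33.]
 [413. 216.  76.  30.  30.  32.]
 [413. 210.  79.  14.  14.  17.]
 [418. 212.  76.  36.  37.  39.]
 [411. 213.  74.  39.  40.  41.]
 [413. 210.  74.  23.  25.  26.]]
rim (array([ 436.1, -182.7]), np.float64(61.1), 131) 66.71255828816366
floor z 27.630749160729128
bench 0.5666085791563443
side brass 100 [449.8 159.3  72.7] [437. 144.  55.] [468. 177. 114.]
dark 12 [417.4 210.9  83.1]
[[417. 213.  91.  31.  31.  33.]
 [420. 211.  91.  33.  33.  34.]
 [417. 213.  87.  27.  28.  31.]
 [419. 209.  88.  26.  25.  26.]
 [416. 211.  84.  25.  24.  27.]
 [418. 206.  87.  23.  22.  22.]
 [415. 209.  82.  28.  27.  27.]
 [419. 210.  80.  27.  27.  29.]
 [415. 211.  77.  28.  27.  30.]
 [419. 211.  76.  26.  24.  25.]
 [416. 213.  71.  32.  33.  32.]
 [419. 212.  71.  18.  17.  19.]]
rim (array([ 437.5, -184.7]), np.float64(61.1), 132) 66.1369234267822
floor z 27.17784825894586
bench 0.24826686102222784
```

```bash
python3 - <<'E'
import cv2,numpy as np
a=cv2.imread("pics/scene_c.png");b=cv2.imread("pics/side_c.png")
h=min(a.shape[0],b.shape[0]);o=np.hstack([a[:h],b[:h]]);cv2.imwrite("pics/both.png",cv2.resize(o,(800,int(800*h/o.shape[1]))))
E
```

```text
(no output)
```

View pics/both.png

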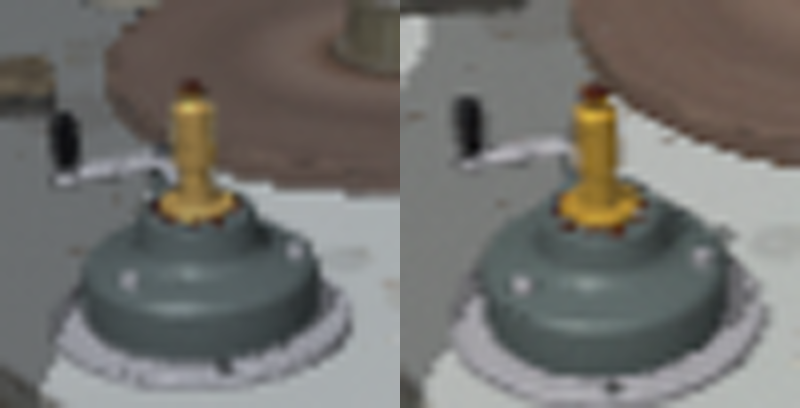

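```bash
python3 - <<'E'
from h import *
from scipy.optimize import least_squares as ls
P=[]
for n in("scene","side"):
    z=np.load(n+".npz");p,w=z["p"],z["w"]; P.append((w.reshape(-1,3),p.reshape(-1,3).astype(int)))
def fit(s,r):
    f=lambda x:np.hypot(s[:,0]-x[0],s[:,1]-x[1])-r
    x=ls(f,[455,165],loss="soft_l1",f_scale=1.5).x; return x.round(1),np.abs(f(x)).mean().round(2),len(s)
for q,c in P:
    near=np.hypot(q[:,0]-455,q[:,1]-165)<70
    ye=near&(c[:,0]>c[:,2]+50)
    g=ye&(q[:,2]>78)&(q[:,2]<101); print("grip",fit(q[g],9))
    f=near&~ye&(q[:,2]>12)&(q[:,2]<27); print("foot",fit(q[f],52))
    b=near&~ye&(q[:,2]>46)&(q[:,2]<54); b&=np.hypot(q[:,0]-455,q[:,1]-165)<36; print("boss",fit(q[b],26))
    k=near&~ye&(q[:,2]>60)&(q[:,2]<69); print("keeper plate",q[k].round().tolist())
q=np.vstack([a for a,_ in P])
m=(q[:,0]>330)&(q[:,0]<640)&(q[:,1]>-330)&(q[:,1]<360)&(q[:,2]>-5)
q=q[m];H=np.zeros((16,35))
np.maximum.at(H,(((q[:,0]-330)//20).astype(int),((q[:,1]+330)//20).astype(int)),q[:,2])
print("cols y from",-330);print("\n".join(f"{330+20*i} "+" ".join("%3d"%v for v in r) for i,r in enumerate(H)))
E
```

```text
grip (array([450.9, 167.8]), np.float64(1.6), 26)
foot (array([451.3, 168.5]), np.float64(1.62), 118)
boss (array([451.1, 169.3]), np.float64(1.84), 36)
keeper plate [[455.0, 211.0, 67.0], [428.0, 222.0, 67.0], [431.0, 214.0, 69.0], [436.0, 214.0, 67.0], [440.0, 215.0, 66.0], [441.0, 210.0, 67.0], [443.0, 207.0, 68.0], [447.0, 205.0, 67.0], [447.0, 200.0, 69.0], [454.0, 204.0, 66.0], [454.0, 198.0, 68.0], [413.0, 217.0, 69.0], [419.0, 215.0, 68.0], [422.0, 212.0, 68.0], [426.0, 206.0, 69.0], [432.0, 208.0, 66.0], [435.0, 207.0, 66.0], [440.0, 208.0, 64.0], [442.0, 205.0, 65.0], [446.0, 205.0, 64.0], [451.0, 206.0, 62.0], [453.0, 202.0, 63.0], [451.0, 193.0, 66.0], [452.0, 187.0, 68.0], [413.0, 210.0, 67.0], [416.0, 209.0, 67.0], [421.0, 211.0, 65.0], [424.0, 209.0, 65.0], [450.0, 198.0, 61.0], [448.0, 181.0, 67.0], [456.0, 163.0, 68.0], [443.0, 180.0, 61.0]]
grip (array([453.1, 165.4]), np.float64(1.67), 31)
foot (array([453.2, 166.2]), np.float64(1.38), 125)
boss (array([453.4, 166.4]), np.float64(1.81), 42)
keeper plate [[458.0, 208.0, 69.0], [444.0, 210.0, 68.0], [448.0, 212.0, 66
[... 2439 characters left out ...]
  67  67   3   2   3   3   3   3   2   4   3   3   2   3  34  39   2   4   5   4   3   4  37  38  36  38  37  37  36  38  35
570  37  66  68   0  66  66   3   3   3   3   3   3   3   4   2   2   3   3  36  39  43  41  36   3   3  36  36  37  38  39  36  36  37  37  36
590  67   7  68  66  67  65   1  15  16  15  17  16  18   3  21   9   3   3   3   3  31  41  28  29  38  36  37  38  37  37  37  38  37  36  35
610  66  65  47  68  65  66   0  17  15  17  16  31  32  21  27  23  23 156 252 250 174   4   1  26  36  36  36  37  37 332 361 356 324  37  36
630  39  34  28  66  65  64   0  25  15  16  15  31  27  22  20  22  23  22 254 254 268 266 173   3  37  37  36  36  35 370 382 380 381 378 379
```

>>> {"method": "play_rows", "body": {
  "rows": [
    [-0.1,-0.5,-0.5,0,0,0,0],
    [-0.1,-0.55,-0.55,0,0,0,0],
    [-0.1,-0.55,-0.55,0,0,0,0],
    [-0.1,-0.55,-0.55,0,0,0,0],
    [-0.1,-0.55,-0.55,0,0,0,0],
    [-0.1,-0.55,-0.55,0,0,0,0],
    [-0.1,-0.55,-0.55,0,0,0,0],
    [-0.1,-0.43,-0.53,0,0,0,0]
  ],
  "newtons": 5
}}

```text
time_s: 1.15
tcp_pos: [420.3, 215.2, 244.7]
tcp_rot: [3.141, 0.0, 2.784]
wrist_force: [1.3, 0.1, 0.8]
grip_width: 40.0
finger_force: 0.0
```

```bash
python3 - <<'E'
from h import *
s=status.read_state(); print(s["tcp_pos"],s["tcp_rot"],s["joint_positions"],s["grip_width"])
p,w=cloud("wrist"); np.savez("w1",p=p,w=w); save(p,"w1.png")
print(status.read_state()["tcp_pos"])
E
```

```text
[420.32504883 215.15306539 244.69315541] [3.14143625e+00 2.69149260e-04 2.78362544e+00] [-0.79263499  0.13717328  0.20670427  2.03550693 -0.03383408  0.97177933
  0.64408453] 40.01454105368522
[422.07450613 208.27775241 244.59979209]
```

View pics/w1.png

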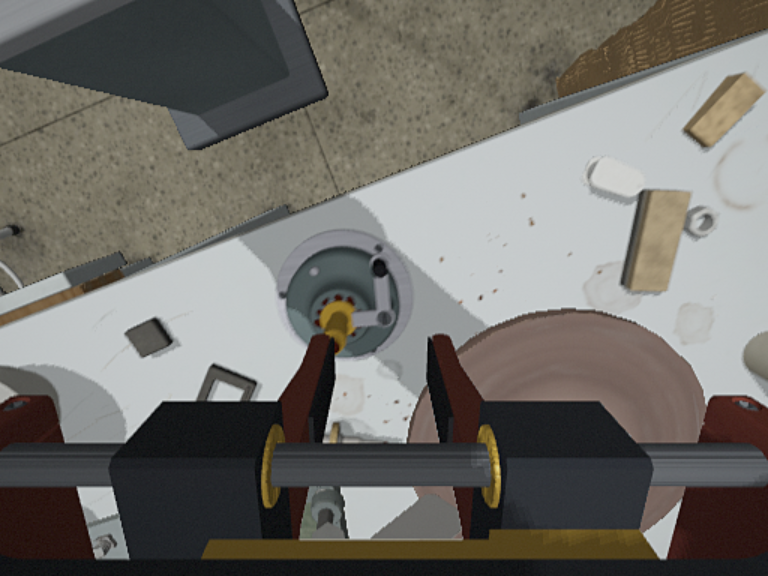

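```bash
python3 - <<'E'
from h import *
from scipy.optimize import least_squares as ls
for i in range(2):
    p,w=cloud("wrist")
s=status.read_state(); print(s["tcp_pos"],s["tcp_rot"])
np.savez("w2",p=p,w=w)
q=w.reshape(-1,3);c=p.reshape(-1,3).astype(int)
d=np.hypot(q[:,0]-440,q[:,1]-190)<110
bl=d&(c.max(1)<50)&(q[:,2]>84)&(q[:,2]<98)&(np.hypot(q[:,0]-420,q[:,1]-216)<15)
print("stud top",bl.sum(),np.nanmean(q[bl],0).round(1),((np.nanmin(q[bl],0)+np.nanmax(q[bl],0))/2).round(1))
ye=d&(c[:,0]>c[:,2]+50)
print("z hist",np.histogram(q[ye][:,2],bins=range(50,125,5)))
f=ye&(q[:,2]>58)&(q[:,2]<64); print("flange top",q[f].mean(0).round(1),f.sum(),q[f].min(0),q[f].max(0))
def fit(s,r):
    f=lambda x:np.hypot(s[:,0]-x[0],s[:,1]-x[1])-r
    x=ls(f,[452,167],loss="soft_l1",f_scale=1.5).x; return x.round(1),np.abs(f(x)).mean().round(2),len(s)
g=ye&(q[:,2]>78)&(q[:,2]<101); print("grip",fit(q[g],9))
b=d&(q[:,2]>8)&(q[:,2]<28); print("foot side",fit(q[b],52) if b.sum()>5 else 0)
# foot disc mask (z 20..60 not in base): outer edge
b=d&(q[:,2]>29)&(q[:,2]<36)&(np.hypot(q[:,0]-452,q[:,1]-167)>45); print("foot rim",fit(q[b],51))
b=d&(q[:,2]>3)&(q[:,2]<10)&(np.hypot(q[:,0]-452,q[:,1]-167)<72); print("plate",b.sum(),np.histogram(np.hypot(q[b][:,0]-452,q[b][:,1]-167),8))
k=d&~ye&(q[:,2]>66.5)&(q[:,2]<73); print("screw",q[k].round().tolist())
E
```

```text
[420.30447409 214.74360174 244.69004751] [-3.14132057e+00  1.13929359e-04  2.77921636e+00]
stud top 94 [415.8 217.   89.9] [416.5 216.7  88.6]
z hist (array([  1, 227,  31,  18,   4,  19,  21,  21,  28,  28,  83,  17,  34,
         0]), array([ 50,  55,  60,  65,  70,  75,  80,  85,  90,  95, 100, 105, 110,
       115, 120]))
flange top [446.9 168.5  59.3] 228 [436.14989272 151.55924333  58.07877884] [466.95900688 182.65489895  63.27122726]
grip (array([452.1, 167.1]), np.float64(0.23), 114)
foot side (array([452.1, 166.8]), np.float64(0.64), 243)
foot rim (array([453.9, 166.7]), np.float64(2.97), 641)
plate 1735 (array([105, 148, 171, 190, 255, 271, 320, 275]), array([51.42931188, 53.27174831, 55.11418473, 56.95662115, 58.79905758,
       60.641494  , 62.48393042, 64.32636685, 66.16880327]))
screw [[412.0, 220.0, 67.0], [412.0, 218.0, 67.0], [411.0, 217.0, 73.0], [415.0, 223.0, 67.0], [412.0, 211.0, 67.0], [418.0, 223.0, 67.0], [416.0, 210.0, 68.0], [429.0, 212.0, 67.0], [431.0, 213.0, 67.0], [432.0, 212.0, 67.0], [431.0, 208.0, 67.0], [433.0, 212.0, 67.0], [434.0, 209.0, 67.0], [43
[... 2222 characters left out ...]
2.0, 202.0, 69.0], [463.0, 203.0, 68.0], [463.0, 204.0, 69.0], [464.0, 206.0, 68.0], [464.0, 207.0, 69.0], [464.0, 208.0, 70.0], [460.0, 189.0, 67.0], [463.0, 198.0, 67.0], [463.0, 199.0, 68.0], [464.0, 200.0, 68.0], [463.0, 202.0, 69.0], [464.0, 203.0, 69.0], [465.0, 204.0, 68.0], [465.0, 205.0, 67.0], [465.0, 206.0, 70.0], [466.0, 207.0, 69.0], [457.0, 178.0, 67.0], [461.0, 190.0, 67.0], [464.0, 198.0, 67.0], [465.0, 199.0, 67.0], [465.0, 200.0, 68.0], [465.0, 201.0, 68.0], [465.0, 202.0, 68.0], [466.0, 203.0, 67.0], [467.0, 205.0, 67.0], [467.0, 206.0, 69.0], [459.0, 181.0, 67.0], [463.0, 190.0, 67.0], [466.0, 200.0, 68.0], [466.0, 201.0, 68.0], [467.0, 202.0, 68.0], [467.0, 203.0, 69.0]]
```

>>> {"method": "play_rows", "body": {
  "rows": [
    [-0.1,0.06,0.007,0.4,0,0,-0.016],
    [-0.1,0,0,0.5,0,0,0],
    [-0.1,0,0,0.5,0,0,0],
    [-0.1,0,0,0.45,0,0,0],
    [-0.1,0,0,0.18,0,0,0],
    [-0.1,0,0,0,0,0,0]
  ]
}}

```text
time_s: 2.05
tcp_pos: [415.0, 220.1, 92.0]
tcp_rot: [-3.141, -0.001, 2.886]
wrist_force: [0.4, -1.0, -0.1]
grip_width: 39.4
finger_force: 0.0
```

>>> {"method": "play_rows", "body": {
  "rows": [
    [-0.6,0,0,0,0,0,0],
    [-1,0,0,0,0,0,0],
    [-1,0,0,0,0,0,0]
  ],
  "newtons": 5
}}

```text
time_s: 2.42
tcp_pos: [415.8, 219.5, 93.1]
tcp_rot: [3.141, 0.001, 2.885]
wrist_force: [-0.7, -1.4, 1.6]
grip_width: 13.0
finger_force: 0.6
```

>>> {"method": "play_rows", "body": {
  "rows": [
    [-1,0,0,0,0,0,0],
    [-1,-0.005,0.055,0,0,0,0.014],
    [-1,-0.01,0.105,0,0,0,0.028],
    [-1,-0.01,0.105,0,0,0,0.028]
  ]
}}

```text
time_s: 2.92
tcp_pos: [425.9, 236.8, 92.9]
tcp_rot: [3.14, 0.001, 2.439]
wrist_force: [2.0, -3.7, 2.0]
grip_width: 11.2
finger_force: 5.0
```

>>> {"method": "play_rows", "body": {
  "rows": [
    [-1,-0.01,0.105,0,0,0,0.028],
    [-1,-0.01,0.105,0,0,0,0.028],
    [-1,-0.01,0.105,0,0,0,0.028],
    [-1,-0.01,0.105,0,0,0,0.028],
    [-1,-0.01,0.105,0,0,0,0.028],
    [-1,-0.01,0.105,0,0,0,0.028],
    [-1,0,0,0,0,0,0]
  ]
}}

```text
time_s: 3.8
tcp_pos: [468.5, 251.7, 92.7]
tcp_rot: [3.14, 0.0, 1.391]
wrist_force: [0.4, -2.7, 5.3]
grip_width: 11.3
finger_force: 5.0
```

>>> {"method": "play_rows", "body": {
  "rows": [
    [-0.1,0,0,0,0,0,0],
    [-0.1,0,0,0,0,0,0],
    [-0.1,0,0,-0.4,0,0,0],
    [-0.1,0,0,-0.5,0,0,0],
    [-0.1,-0.4,0,0,0,0,0],
    [-0.1,-0.5,0,0,0,0,0],
    [-0.1,-0.25,-0.013,0,0,0,0],
    [-0.1,0,0,0,0,0,0]
  ]
}}

```text
time_s: 4.8
tcp_pos: [450.8, 166.8, 159.9]
tcp_rot: [-3.141, -0.0, 1.389]
wrist_force: [-0.6, 0.2, -0.2]
grip_width: 39.3
finger_force: 0.0
```

```bash
python3 - <<'E'
from h import *
from scipy.optimize import least_squares as ls
p,w=cloud("wrist");p,w=cloud("wrist"); save(p,"w3.png")
s=status.read_state(); print(s["tcp_pos"],s["tcp_rot"],s["joint_positions"],s["time_s"])
q=w.reshape(-1,3);c=p.reshape(-1,3).astype(int)
d=np.hypot(q[:,0]-452,q[:,1]-167)<25
ye=d&(c[:,0]>c[:,2]+50);g=q[ye&(q[:,2]>78)&(q[:,2]<101)]
f=lambda x:np.hypot(g[:,0]-x[0],g[:,1]-x[1])-9
r=ls(f,[452,167],loss="soft_l1",f_scale=1.5);print(r.x,np.abs(f(r.x)).mean(),len(g))
E
```

```text
[451.44661145 168.72530576 159.9548989 ] [ 3.14135322e+00 -7.44159449e-04  1.39128621e+00] [-1.03048913  0.31535917  0.65343808  2.12220157 -0.27104281  0.78389333
 -0.38661474] 4.9
[452.45696799 167.45660709] 0.17519645711441387 205
```

View pics/w3.png

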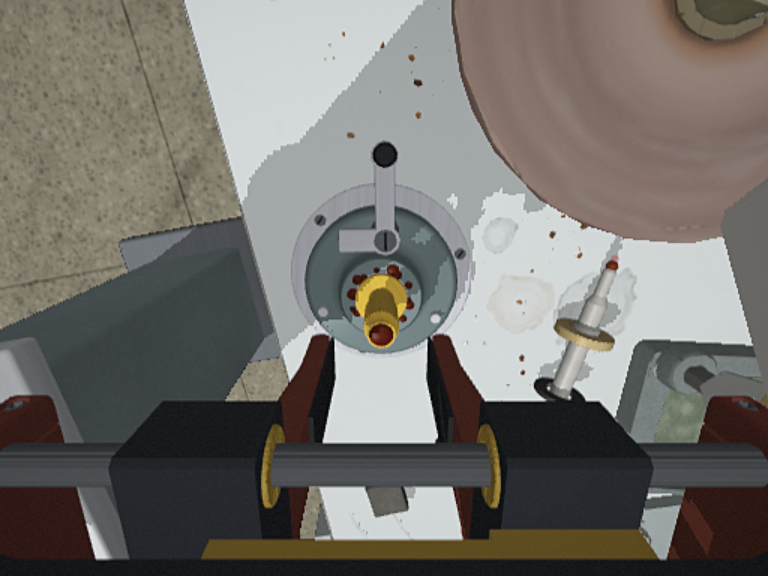

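>>> {"method": "play_rows", "body": {
  "rows": [
    [-0.1,-0.004,0.015,0.4,0,0,0],
    [-0.1,0,0,0.35,0,0,0],
    [-0.1,0,0,0.12,0,0,0],
    [-0.1,0,0,0,0,0,0],
    [-1,0,0,0,0,0,0],
    [-1,0,0,0,0,0,0],
    [-1,0,0,0,0,0,0],
    [-1,0,0,0,0,0,0]
  ],
  "newtons": 60
}}

```text
time_s: 5.9
tcp_pos: [451.7, 167.4, 95.2]
tcp_rot: [-3.14, -0.001, 1.39]
wrist_force: [-2.5, 1.2, 6.3]
grip_width: 16.8
finger_force: 60.0
```

>>> {"method": "play_rows", "body": {
  "rows": [
    [-1,0,0,0,0,0,0],
    [-1,0,0,0,0,0,-0.02],
    [-1,0,0,0,0,0,-0.028]
  ]
}}

```text
time_s: 6.28
tcp_pos: [452.1, 167.1, 95.2]
tcp_rot: [-3.142, -0.001, 1.696]
wrist_force: [-2.9, -1.3, 3.2]
grip_width: 17.1
finger_force: 60.0
```

>>> {"method": "play_rows", "body": {
  "rows": [
    [-1,0,0,-0.003,0,0,-0.029],
    [-1,0,0,-0.005,0,0,-0.029],
    [-1,0,0,-0.005,0,0,-0.029],
    [-1,0,0,-0.005,0,0,-0.029],
    [-1,0,0,-0.005,0,0,-0.029],
    [-1,0,0,-0.005,0,0,-0.029]
  ]
}}

```text
time_s: 7.02
tcp_pos: [451.4, 167.2, 96.2]
tcp_rot: [-3.141, -0.001, 2.791]
wrist_force: [0.4, 3.0, -13.1]
grip_width: 16.9
finger_force: 60.0
```

```bash
python3 - <<'E'
from h import *
s=status.read_state()
for k in("tcp_pos","tcp_rot","wrist_force","moment","joint_positions"):print(k,s[k].round(3))
p,w=cloud("wrist")
q=w.reshape(-1,3);c=p.reshape(-1,3).astype(int)
r=np.hypot(q[:,0]-452.4,q[:,1]-167.3)
ye=(r<16)&(r>10)&(c[:,0]>c[:,2]+50)&(q[:,2]<75);print("flange z",np.median(q[ye][:,2]),ye.sum())
b=(r>34)&(r<50)&(abs(q[:,2]-34)<8)&(q[:,1]>150);print("foot z",np.median(q[b][:,2]),b.sum())
E
```

```text
tcp_pos [451.431 167.218  96.161]
tcp_rot [-3.141e+00 -1.000e-03  2.791e+00]
wrist_force [  0.444   2.985 -13.128]
moment [ 0.804 -0.095 -0.146]
joint_positions [-0.654  0.38   0.204  2.146 -0.129  0.628  0.861]
flange z 59.81739875473208 394
foot z 32.63005058099665 2583
```

>>> {"method": "play_rows", "body": {
  "rows": [
    [-1,0,0,0,0,0,0.029],
    [-1,0,0,-0.003,0,0,0.029],
    [-1,0,0,-0.006,0,0,0.029],
    [-1,0,0,-0.006,0,0,0.029],
    [-1,0,0,-0.006,0,0,0.029],
    [-1,0,0,-0.006,0,0,0.029],
    [-1,0,0,-0.006,0,0,0.029],
    [-1,0,0,-0.006,0,0,0.029]
  ]
}}

```text
time_s: 8.07
tcp_pos: [451.2, 166.9, 98.8]
tcp_rot: [-3.141, 0.001, 1.319]
wrist_force: [1.8, 1.6, -18.3]
grip_width: 17.1
finger_force: 60.0
```

>>> {"method": "play_rows", "body": {
  "rows": [
    [-1,0,0,0,0,0,-0.029],
    [-1,0,0,-0.003,0,0,-0.029],
    [-1,0,0,-0.006,0,0,-0.029],
    [-1,0,0,-0.006,0,0,-0.029],
    [-1,0,0,-0.006,0,0,-0.029],
    [-1,0,0,-0.006,0,0,-0.029],
    [-1,0,0,-0.006,0,0,-0.029],
    [-1,0,0,-0.006,0,0,-0.029]
  ]
}}

```text
time_s: 9.07
tcp_pos: [451.3, 167.1, 101.7]
tcp_rot: [-3.141, -0.001, 2.788]
wrist_force: [2.1, 2.9, -15.6]
grip_width: 16.6
finger_force: 60.0
```

```bash
cat > chk.py <<'E'
from h import *
s=status.read_state()
for k in("tcp_pos","tcp_rot","wrist_force","moment","joint_positions"):print(k,s[k].round(3))
p,w=cloud("wrist")
q=w.reshape(-1,3);c=p.reshape(-1,3).astype(int)
r=np.hypot(q[:,0]-452.4,q[:,1]-167.3)
ye=(r<16)&(r>10)&(c[:,0]>c[:,2]+50)&(q[:,2]<95);print("flange z",np.median(q[ye][:,2]),ye.sum())
b=(r>34)&(r<50)&(abs(q[:,2]-34)<8)&(q[:,1]>150);print("foot z",np.median(q[b][:,2]),b.sum())
E
python3 chk.py
```

```text
tcp_pos [451.251 167.117 101.662]
tcp_rot [-3.141e+00 -1.000e-03  2.788e+00]
wrist_force [  2.148   2.853 -15.593]
moment [ 0.876 -0.436 -0.115]
joint_positions [-0.656  0.37   0.207  2.143 -0.125  0.641  0.855]
flange z 65.25180775794426 395
foot z 32.64443079493215 2483
```

>>> {"method": "play_rows", "body": {
  "rows": [
    [-1,0,0,0,0,0,0.029],
    [-1,0,0,-0.003,0,0,0.029],
    [-1,0,0,-0.006,0,0,0.029],
    [-1,0,0,-0.006,0,0,0.029],
    [-1,0,0,-0.006,0,0,0.029],
    [-1,0,0,-0.006,0,0,0.029],
    [-1,0,0,-0.006,0,0,0.029],
    [-1,0,0,-0.006,0,0,0.029]
  ]
}}

```text
time_s: 10.12
tcp_pos: [451.3, 166.9, 104.9]
tcp_rot: [-3.141, 0.001, 1.317]
wrist_force: [2.2, 0.4, -15.9]
grip_width: 17.2
finger_force: 60.0
```

>>> {"method": "play_rows", "body": {
  "rows": [
    [-1,0,0,0,0,0,-0.029],
    [-1,0,0,-0.003,0,0,-0.029],
    [-1,0,0,-0.006,0,0,-0.029],
    [-1,0,0,-0.006,0,0,-0.029],
    [-1,0,0,-0.006,0,0,-0.029],
    [-1,0,0,-0.006,0,0,-0.029],
    [-1,0,0,-0.006,0,0,-0.029],
    [-1,0,0,-0.006,0,0,-0.029]
  ]
}}

```text
time_s: 11.12
tcp_pos: [451.5, 167.1, 107.9]
tcp_rot: [-3.141, -0.001, 2.786]
wrist_force: [0.7, 3.2, -11.3]
grip_width: 17.1
finger_force: 60.0
```

>>> {"method": "play_rows", "body": {
  "rows": [
    [-1,0,0,0,0,0,0.029],
    [-1,0,0,-0.003,0,0,0.029],
    [-1,0,0,-0.006,0,0,0.029],
    [-1,0,0,-0.006,0,0,0.029],
    [-1,0,0,-0.006,0,0,0.029],
    [-1,0,0,-0.006,0,0,0.029],
    [-1,0,0,-0.006,0,0,0.029],
    [-1,0,0,-0.006,0,0,0.029]
  ]
}}

```text
time_s: 12.12
tcp_pos: [451.5, 167.1, 111.1]
tcp_rot: [-3.141, 0.0, 1.317]
wrist_force: [0.1, 0.5, -10.9]
grip_width: 16.7
finger_force: 60.0
```

>>> {"method": "play_rows", "body": {
  "rows": [
    [-1,0,0,0,0,0,-0.029],
    [-1,0,0,-0.003,0,0,-0.029],
    [-1,0,0,-0.006,0,0,-0.029],
    [-1,0,0,-0.006,0,0,-0.029],
    [-1,0,0,-0.006,0,0,-0.029],
    [-1,0,0,-0.006,0,0,-0.029],
    [-1,0,0,-0.006,0,0,-0.029],
    [-1,0,0,-0.006,0,0,-0.029]
  ]
}}

```text
time_s: 13.12
tcp_pos: [452.4, 167.1, 114.9]
tcp_rot: [3.141, 0.0, 2.786]
wrist_force: [-1.9, 0.6, 0.1]
grip_width: 16.9
finger_force: 60.0
```

```bash
python3 chk.py
```

```text
tcp_pos [452.368 167.131 114.947]
tcp_rot [3.141 0.    2.786]
wrist_force [-1.854  0.57   0.063]
moment [0.121 0.22  0.075]
joint_positions [-0.66   0.347  0.211  2.134 -0.116  0.67   0.845]
flange z 78.50525790514105 443
foot z 32.638268428795975 2232
```

>>> {"method": "play_rows", "body": {
  "rows": [
    [-1,0,0,0,0,0,0.029],
    [-1,0,0,-0.005,0,0,0.029],
    [-1,0,0,-0.007,0,0,0.029],
    [-1,0,0,-0.007,0,0,0.029],
    [-1,0,0,-0.007,0,0,0.029],
    [-1,0,0,-0.007,0,0,0.029],
    [-1,0,0,-0.007,0,0,0.029],
    [-1,0,0,-0.007,0,0,0.029]
  ]
}}

```text
time_s: 14.18
tcp_pos: [452.6, 166.9, 118.4]
tcp_rot: [3.141, -0.001, 1.314]
wrist_force: [0.3, 0.1, -2.7]
grip_width: 17.2
finger_force: 60.0
```

>>> {"method": "play_rows", "body": {
  "rows": [
    [-1,0,0,0,0,0,-0.029],
    [-1,0,0,-0.006,0,0,-0.029],
    [-1,0,0,-0.009,0,0,-0.029],
    [-1,0,0,-0.009,0,0,-0.029],
    [-1,0,0,-0.009,0,0,-0.029],
    [-1,0,0,-0.009,0,0,-0.029],
    [-1,0,0,-0.009,0,0,-0.02],
    [-1,0,0,-0.02,0,0,0]
  ]
}}

```text
time_s: 15.18
tcp_pos: [452.5, 166.7, 123.5]
tcp_rot: [3.141, 0.0, 2.539]
wrist_force: [-0.1, 0.9, -0.6]
grip_width: 16.8
finger_force: 60.0
```

>>> {"method": "play_rows", "body": {
  "rows": [
    [-1,0,0,-0.1,0,0,0],
    [-1,0,0,-0.3,0,0,0],
    [-1,0,0,-0.4,0,0,0],
    [-1,0,0,-0.2,0,0,0],
    [-1,0,0,0,0,0,0]
  ]
}}

```text
time_s: 15.8
tcp_pos: [452.8, 167.3, 199.1]
tcp_rot: [3.139, 0.001, 2.545]
wrist_force: [-0.1, 0.7, -1.5]
grip_width: 17.0
finger_force: 60.0
```

```bash
python3 chk.py; python3 - <<'E'
from h import *
p,w=cloud("scene");np.savez("s2",p=p,w=w)
cv2.imwrite("pics/s2.png",cv2.resize(p[90:270,150:350][...,::-1],None,fx=3,fy=3))
E
```

```text
tcp_pos [452.777 167.321 199.057]
tcp_rot [3.139e+00 1.000e-03 2.545e+00]
wrist_force [-0.078  0.721 -1.472]
moment [-0.008  0.06  -0.088]
joint_positions [-0.746  0.216  0.302  2.07  -0.084  0.865  0.578]
flange z 52.09832148721744 29
foot z 32.600630262856725 1521
```

View pics/s2.png

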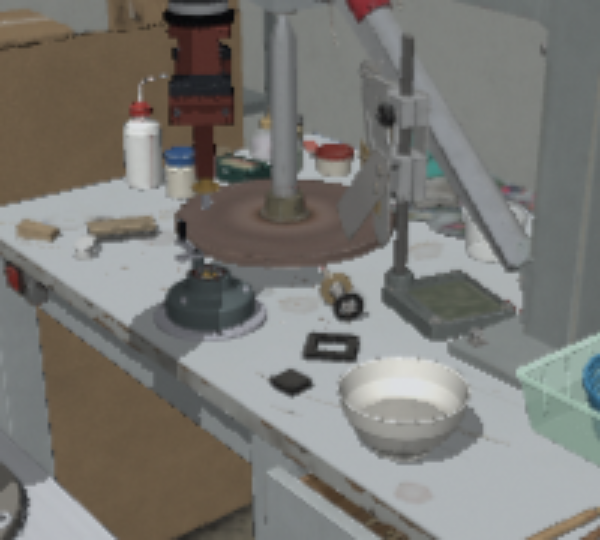

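>>> {"method": "play_rows", "body": {
  "rows": [
    [-1,-0.2,-0.3,-0.1,0,0,0],
    [-1,-0.36,-0.52,0,0,0,0],
    [-1,-0.36,-0.52,0,0,0,0],
    [-1,-0.36,-0.52,0,0,0,0],
    [-1,-0.36,-0.52,0,0,0,0],
    [-1,-0.36,-0.52,0,0,0,0],
    [-1,-0.36,-0.52,0,0,0,0],
    [-1,-0.34,-0.52,0,0,0,0]
  ]
}}

```text
time_s: 16.9
tcp_pos: [453.4, -192.6, 204.6]
tcp_rot: [-3.141, -0.002, 2.545]
wrist_force: [1.3, -0.5, -1.3]
grip_width: 17.0
finger_force: 60.0
```

>>> {"method": "play_rows", "body": {
  "rows": [
    [-1,0,0,0,0,0,-0.016],
    [-1,0,0,0,0,0,-0.016],
    [-1,0,0,0,0,0,0]
  ]
}}

```text
time_s: 17.27
tcp_pos: [453.4, -191.2, 204.6]
tcp_rot: [-3.141, -0.002, 2.745]
wrist_force: [0.4, -0.8, -0.8]
grip_width: 16.8
finger_force: 60.0
```

```bash
python3 - <<'E'
from h import *
p,w=cloud("wrist");save(p,"w4.png")
s=status.read_state()
for k in("tcp_pos","tcp_rot","wrist_force","joint_positions"):print(k,s[k].round(3))
q=w.reshape(-1,3)
near=np.hypot(q[:,0]-437,q[:,1]+184)<72
rim=q[near&(q[:,2]>60)&(q[:,2]<69)]
A=np.c_[2*rim[:,:2],np.ones(len(rim))];x=np.linalg.lstsq(A,(rim[:,:2]**2).sum(1),rcond=None)[0];print("rim",x[:2],np.sqrt(x[2]+x[0]**2+x[1]**2),len(rim),np.median(rim[:,2]))
i=q[near]; r=np.hypot(i[:,0]-x[0],i[:,1]-x[1])
for a in range(0,64,6):
    m=(r>=a)&(r<a+6)&(i[:,2]<70); print(a,m.sum(),np.median(i[m][:,2]).round(1) if m.any() else "")
for n in("scene","side"):
    z=np.load(n+".npz");q=z["w"].reshape(-1,3);r=np.hypot(q[:,0]-437,q[:,1]+184)
    print(n,[np.median(q[(r>=a)&(r<a+6)][:,2]).round(1) for a in range(0,64,6)])
E
```

```text
tcp_pos [ 453.539 -191.147  204.75 ]
tcp_rot [-3.141e+00 -2.000e-03  2.745e+00]
wrist_force [ 0.001 -0.052 -0.324]
joint_positions [-0.158  0.238  0.503  2.051 -0.147  0.888  1.6  ]
rim [ 437.58725915 -182.63303966] 61.05303730184028 717 61.379285985709735
0 80 25.9
6 248 25.9
12 419 25.9
18 580 25.9
24 749 25.9
30 905 26.0
36 1076 25.9
42 1382 26.3
48 1783 34.6
54 2503 49.1
60 1035 60.9
scene [np.float64(-118.6), np.float64(-534.3), np.float64(-532.8), np.float64(-530.3), np.float64(-116.2), np.float64(-0.7), np.float64(-0.6), np.float64(0.7), np.float64(28.7), np.float64(44.6), np.float64(3.2)]
side [np.float64(24.2), np.float64(25.9), np.float64(26.1), np.float64(26.1), np.float64(25.2), np.float64(0.8), np.float64(-0.8), np.float64(1.0), np.float64(27.5), np.float64(43.7), np.float64(3.4)]
```

View pics/w4.png

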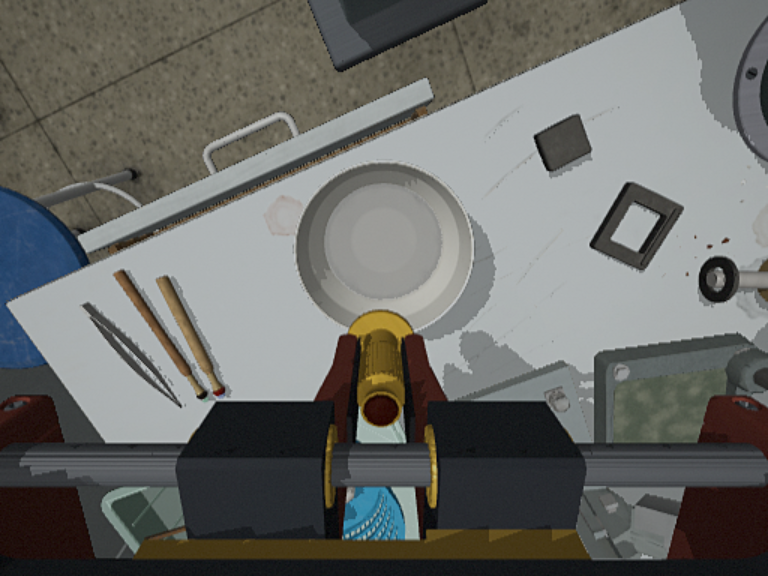

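>>> {"method": "play_rows", "body": {
  "rows": [
    [-1,0,0,0,0,0.02,0],
    [-1,0,0,0,0,0.028,0],
    [-1,0,0,0,0,0.028,0],
    [-1,0,0,0,0,0.028,0],
    [-1,0,0,0,0,0.008,0],
    [-1,0,0,0,0,0,0]
  ]
}}

```text
time_s: 18.08
tcp_pos: [454.3, -191.2, 204.0]
tcp_rot: [-3.139, -0.705, 2.745]
wrist_force: [0.5, 0.5, -1.1]
grip_width: 17.1
finger_force: 60.0
```

```bash
cat > tl.py <<'E'
from h import *
from scipy.spatial.transform import Rotation as Ro
s=status.read_state()
for k in("tcp_pos","tcp_rot","wrist_force","joint_positions"):print(k,s[k].round(3))
R=Ro.from_euler("xyz",s["tcp_rot"]).as_matrix()
print("foot",(s["tcp_pos"]+R[:,2]*63.5).round(1),"down in tool",(R.T@[0,0,-1]).round(3),"x,y in tool",(R.T@[1,0,0]).round(3),(R.T@[0,1,0]).round(3))
E
python3 tl.py
```

```text
tcp_pos [ 454.326 -191.158  204.021]
tcp_rot [-3.139 -0.705  2.745]
wrist_force [ 0.486  0.524 -1.064]
joint_positions [-0.006  0.668  0.47   1.619 -0.228  1.636  1.726]
foot [ 416.3 -175.4  155.7] down in tool [-0.648  0.002  0.761] x,y in tool [-0.702  0.385 -0.599] [0.294 0.923 0.248]
```

>>> {"method": "play_rows", "body": {
  "rows": [
    [-1,-0.2,0,0.235,0,0,0],
    [-1,-0.26,0,0.305,0,0,0],
    [-1,-0.26,0,0.305,0,0,0],
    [-1,-0.2,0,0.235,0,0,0],
    [-1,-0.117,0,0.138,0,0,0],
    [-1,0,0,0,0,0,0]
  ]
}}

```text
time_s: 18.82
tcp_pos: [454.0, -191.2, 85.4]
tcp_rot: [-3.141, -0.704, 2.747]
wrist_force: [-0.3, -0.5, -0.8]
grip_width: 16.9
finger_force: 60.0
```

>>> {"method": "play_rows", "body": {
  "rows": [
    [-1,-0.025,0,0.03,0,0,0],
    [-1,-0.025,0,0.03,0,0,0],
    [-1,-0.025,0,0.03,0,0,0],
    [-1,-0.025,0,0.03,0,0,0],
    [-1,0,0,0,0,0,0]
  ]
}}

```text
time_s: 19.45
tcp_pos: [454.0, -191.3, 73.8]
tcp_rot: [3.142, -0.704, 2.747]
wrist_force: [0.4, -0.2, -0.1]
grip_width: 17.0
finger_force: 60.0
```

```bash
python3 tl.py
```

```text
tcp_pos [ 454.034 -191.253   73.782]
tcp_rot [ 3.142 -0.704  2.747]
wrist_force [ 0.399 -0.197 -0.133]
joint_positions [ 0.026  0.835  0.423  1.664 -0.285  1.432  1.761]
foot [ 416.1 -175.5   25.4] down in tool [-0.647 -0.     0.762] x,y in tool [-0.704  0.384 -0.598] [0.293 0.923 0.249]
```

>>> {"method": "play_rows", "body": {
  "rows": [
    [-1,-0.022,0,0.026,0,0,0],
    [-1,-0.022,0,0.026,0,0,0],
    [-1,-0.022,0,0.026,0,0,0],
    [-1,-0.022,0,0.026,0,0,0],
    [-1,0,0,0,0,0,0]
  ]
}}

```text
time_s: 20.08
tcp_pos: [454.0, -191.2, 63.5]
tcp_rot: [3.142, -0.704, 2.747]
wrist_force: [0.2, 0.5, -1.8]
grip_width: 17.2
finger_force: 60.0
```

>>> {"method": "play_rows", "body": {
  "rows": [
    [-1,-0.009,0,0.01,0,0,0],
    [-1,-0.009,0,0.01,0,0,0],
    [-1,-0.009,0,0.01,0,0,0],
    [-1,0,0,0,0,0,0]
  ]
}}

```text
time_s: 20.58
tcp_pos: [454.2, -191.3, 60.7]
tcp_rot: [3.142, -0.704, 2.747]
wrist_force: [-0.5, 0.5, -1.1]
grip_width: 17.0
finger_force: 60.0
```

>>> {"method": "play_rows", "body": {
  "rows": [
    [-1,-0.009,0,0.01,0,0,0],
    [-1,-0.009,0,0.01,0,0,0],
    [-1,0,0,0,0,0,0]
  ]
}}

```text
time_s: 20.95
tcp_pos: [454.2, -191.3, 58.6]
tcp_rot: [3.142, -0.704, 2.747]
wrist_force: [0.1, 0.1, -1.0]
grip_width: 17.0
finger_force: 60.0
```

>>> {"method": "play_rows", "body": {
  "rows": [
    [-1,-0.009,0,0.01,0,0,0],
    [-1,0,0,0,0,0,0]
  ]
}}

```text
time_s: 21.2
tcp_pos: [454.6, -191.6, 58.1]
tcp_rot: [-3.142, -0.703, 2.747]
wrist_force: [2.2, -0.1, 4.6]
grip_width: 16.8
finger_force: 60.0
```

>>> {"method": "play_rows", "body": {
  "rows": [
    [-1,-0.009,0,0.01,0,0,0],
    [-1,0,0,0,0,0,0]
  ]
}}

```text
time_s: 21.45
tcp_pos: [455.0, -191.8, 57.7]
tcp_rot: [3.141, -0.703, 2.747]
wrist_force: [3.2, -1.0, 8.4]
grip_width: 16.9
finger_force: 60.0
```

>>> {"method": "play_rows", "body": {
  "rows": [
    [-1,0.007,0,-0.008,0,0,0],
    [-1,0,0,0,0,0,0],
    [-1,0,0,0,0,0,0]
  ],
  "newtons": 5
}}

```text
time_s: 21.82
tcp_pos: [454.0, -191.2, 57.2]
tcp_rot: [3.142, -0.705, 2.747]
wrist_force: [-0.3, -0.3, 0.6]
grip_width: 17.9
finger_force: 5.0
```

>>> {"method": "play_rows", "body": {
  "rows": [
    [-0.55,0,0,0,0,0,0],
    [-0.5,0,0,0,0,0,0],
    [-0.4,0,0,0,0,0,0],
    [-0.3,0,0,0,0,0,0],
    [-0.3,0,0,0,0,0,0]
  ]
}}

```text
time_s: 22.45
tcp_pos: [454.3, -191.4, 57.5]
tcp_rot: [-3.142, -0.704, 2.747]
wrist_force: [-0.4, -0.9, -0.5]
grip_width: 30.4
finger_force: 0.0
```

```bash
python3 tl.py; python3 - <<'E'
from h import *
p,_=cloud("side");a=p[190:290,230:330]
p,_=cloud("wrist");b=p[:,60:460]
cv2.imwrite("pics/rel.png",np.hstack([cv2.resize(a,(384,384)),cv2.resize(b,(400,384))])[...,::-1])
E
```

```text
tcp_pos [ 454.344 -191.419   57.473]
tcp_rot [-3.142 -0.704  2.747]
wrist_force [-0.447 -0.93  -0.518]
joint_positions [ 0.03   0.858  0.417  1.664 -0.293  1.409  1.764]
foot [ 416.4 -175.6    9.1] down in tool [-0.647  0.     0.762] x,y in tool [-0.704  0.384 -0.597] [0.293 0.923 0.249]
```

View pics/rel.png

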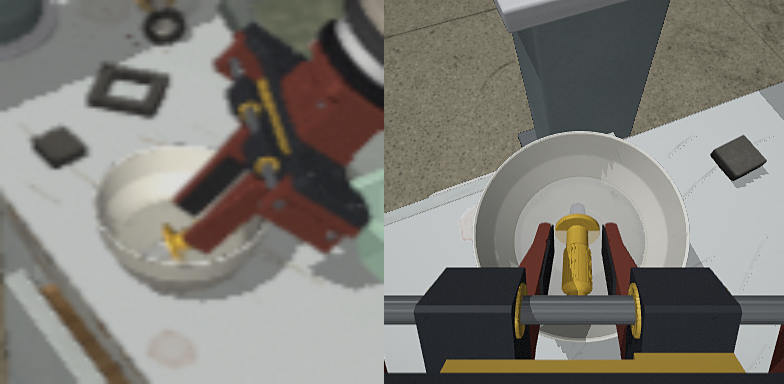

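>>> {"method": "play_rows", "body": {
  "rows": [
    [-0.2,0,0,0,0,0,0],
    [-0.2,0.02,0,-0.15,0,0,0],
    [-0.2,0.05,0,-0.3,0,0,0],
    [-0.2,0.15,0,-0.4,0,0,0],
    [-0.2,0.3,0,-0.4,0,0,0],
    [-0.2,0.3,0,-0.4,0,0,0],
    [-0.2,0.2,0,-0.3,0,0,0],
    [-0.2,0,0,0,0,0,0]
  ]
}}

```text
time_s: 23.55
tcp_pos: [489.1, -206.2, 220.7]
tcp_rot: [3.141, -0.699, 2.747]
wrist_force: [-0.6, -0.8, -0.1]
grip_width: 35.3
finger_force: 0.0
```

```bash
python3 tl.py; python3 - <<'E'
from h import *
p,w=cloud("scene");a=p[150:270,180:360]
p2,w2=cloud("side");b=p2[150:270,180:360]
cv2.imwrite("pics/fin.png",np.hstack([cv2.resize(x,None,fx=2.2,fy=3) for x in(a,b)])[...,::-1])
for w_,o in((w,"scene"),(w2,"side")):
    q=w_.reshape(-1,3);q=q[np.hypot(q[:,0]-437,q[:,1]+184)<70];rim=q[(q[:,2]>60)&(q[:,2]<68)]
    A=np.c_[2*rim[:,:2],np.ones(len(rim))];x=np.linalg.lstsq(A,(rim[:,:2]**2).sum(1),rcond=None)[0];print("rim",x[:2])
E
```

```text
tcp_pos [ 489.058 -206.195  220.675]
tcp_rot [ 3.141 -0.699  2.747]
wrist_force [-0.595 -0.758 -0.073]
joint_positions [ 0.016  0.704  0.472  1.506 -0.235  1.707  1.728]
foot [ 451.4 -190.5  172.1] down in tool [-0.643 -0.     0.766] x,y in tool [-0.707  0.384 -0.594] [0.294 0.923 0.247]
rim [ 436.12967747 -182.64269342]
rim [ 437.75728681 -184.91828563]
```

View pics/fin.png

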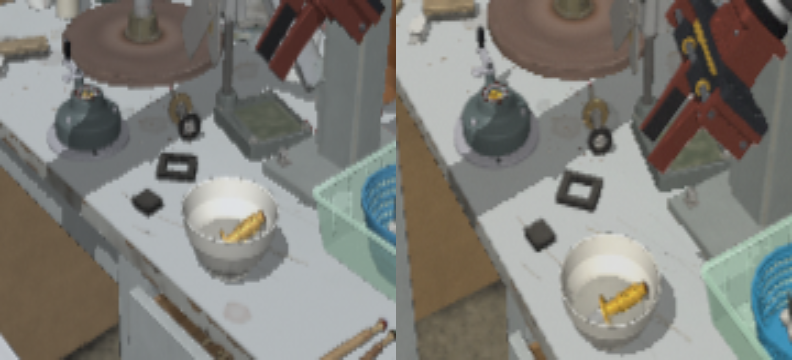

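The picture shows the dop lying in the bowl at about (240,228) in the scene view. The bowl hasn't moved, the stand is down, the keeper is clear and the arm is free of everything, so I am handing in.

```bash
python3 -c "
from bench import workorder
print(workorder.sign_off())"
```

```text
the job is handed in; nothing more can be done
None
```

The keeper is swung clear, the dop is twisted out and resting in the bowl, the stand is still down on its plate, the bowl and the other things look undisturbed, and the job is handed in at about 24 s.

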